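Walk the heavy tube block round to its stop rail

ROBOT

A 6-joint arm with a two-finger parallel gripper is mounted at the origin on a cart in front of the work surface, level with it; the furniture and walls round the work are solid. World frame = base frame: x ahead of the robot, y to its left, z up, the work surface at z = 0. Lengths are in m, angles in rad, forces in N, time in s.
With the tool pointing down it reaches from about 0.35 to 0.975 m from the base axis. Payload 4.9 kg.
Tool frame: the origin (TCP) lies midway between the tips of the shut fingers; the grasp point (between the pads) lies 19 mm behind it; z points along the fingers, y is the line along which they close (so a half turn about z gives the same grasp; the last joint's range is limited). The gripper opens to 85 mm and grips with 20 to 120 N. Pads are 22 mm wide; open, the fingers measure 114 mm over their backs; the gripper's body (76 mm by 85 mm) begins 54 mm behind the grasp point. The pads swing forward as they close: fully open they stand 13 mm farther back than shut.
Start: joints at [-1.375, 0.053, 1.613, -0, 1.476, -0.119], TCP at [0.194, -0.594, 0.231] pointing down, gripper open.
Joint ranges: [-3.01, 3.01], [-1.01, 2.22], [0.06, 2.58], [-1.02, 4.17], [0.09, 2.62], [-3.14, 3.14]. Speed limits (rad/s): [2.57, 2.57, 3.14, 3.14, 3.14, 3.14].

INTERFACE

Orientations are given as a rotation vector (axis times angle).
In Python, from station import ctrl, optics, job gives the robot as it stands.
- The arm moves only by the shell command python3 -m jog 'ROWS' [OPENING] [FORCE]. ROWS is JSON, a list of rows, each a list of 2 entries, a list of its own where there are three numbers: the shift along the tool's x, y, z in m, then the turn, a rotation vector about the tool's x, y, z in rad. A call has 1 to 5 rows; each row is the pose to reach, as a shift and turn from the pose commanded when the call began, along the tool's axes at that moment; what a row does not reach only later rows make up. A row lasts 1/10 s, in which the tool goes at most 50 mm and 8.59 degrees, less where a joint would pass 70% of its speed; a pose out of reach is approached as far as the arm can. A call with a gripper value outside its range is refused whole. OPENING is the opening, from 0 (shut) to 1 (fully open), set as the call begins (- or left out, the last holds). The fingers move at their own pace and stop on an object; FORCE is the grip in N (left out, the last holds). Time passes only in rows, so rows that repeat a pose let the fingers close. It gives the time, the measured TCP pose, the force, the opening and the grip force at its end, in the units of the state.
- ctrl.get_obs(): the state, without advancing time (a new reading comes with each control period).
- optics.get_image(name): name is "scene" or "top" or "wrist"; returns a dict with "image" (480x640x3 uint8, blue, green, red), "fx", "fy", "cx", "cy" (pixels), "rvec" (rotation vector, rad) and "tvec" (3), from world to camera coordinates, as OpenCV has them; the wrist camera has in their place "mount" (4x4, takes a point from camera to tool coordinates, whose origin is the TCP and whose axes are the flange's). Camera axes: x right, y down, z forward; pixel columns grow to the right and rows downward; lengths in m; the calibration is good to about 2 mm. A picture is of the moment at which its call begins: read the wrist's pose just before it. There is no depth.
- job.finish_job(): hands the job in; it is judged then, once.
The state is a dict: "t": time; "q": joint angles; "dq": joint speeds; "effort": joint torques, N m; "tool_pos": TCP position; "tool_rot": TCP orientation; "contact_force": force on the tool from outside, world axes, zero at the start; "wrist_torque": the same for the moment, N m; "opening": finger opening in m; "grip_force": force on a finger pad.
Only numpy, scipy, OpenCV 4.12 (cv2) and the standard library are available. Lean on these libraries where they do the work, as an engineer would, in place of code of your own. Each camera call takes 0.05 s, during which the arm holds its last target. There are 200 camera calls.

TASK

The heavy aluminium tube block stands skewed in front of the steel stop rail. Without gripping or lifting it, and without touching the black knob on its top, push its corners gently with the fingertips to walk it round until its plain long back face (the one without the step) lies flat against the rail along its whole length, overhanging neither end of the rail. Leave the cup, dropper bottle, carton and timer where they are.

Things in the scene. Friction and masses are not known exactly. Their poses are not given: they have to be found in the camera images.
- block: loose aluminium tube block, 0.7 to 1 kg, slides at 4 to 10 N. Origin: centre of underside; x to the plain long back face, y along its length. Foot: x -40..40, y -60..60, z 0..24 mm; upper part with 8 wells: x -26..40, z 24..48 mm, leaving a step along the front (-x). Starts clear of the rail, turned 35 to 75 deg counter-clockwise (from above), +y end nearest the robot; seated, its x is along the rail's x
- knob: black lifting knob fixed to the block's top, 21 mm across, 70 mm above the worktop at its highest; do not touch. Origin at its foot, on the block at x = +7, y = 0, z = 48 mm
- back_left (a point): point on the block's plain back face at its left (+y) end, 12 mm above the underside
- back_right (a point): point on the block's plain back face at its right (-y) end, 12 mm above the underside
- rail: fixed steel angle, 180 mm long, upright 36 mm high and 6 mm thick, with a 5 mm thick foot reaching 40 mm behind. Origin at the foot of the middle of its flat contact face, which looks to -x (the robot's side); y along the rail, z up. Seated, the block's origin lies at x = -40 mm in this frame
- cup: white-lidded specimen cup, 61 mm across, 68 mm tall, loose bystander behind the rail (the far side from the robot), left half; origin at the centre of its underside
- dropper: small dropper bottle with a pointed cap, 30 mm across, 80 mm tall, loose bystander behind the rail, right half; origin at the centre of its underside
- carton: small upright carton, 47 x 71 x 60 mm, loose bystander to the left of the rail's left end; origin at the centre of its underside
- timer: flat square three-button bench timer, 64 x 64 x 19 mm, loose bystander to the right of the rail's right end; origin at the centre of its underside
Not all that is in view belongs to the job. What is meant by the rail is not blue, and is the larger of those in its own colour.

How it is judged:
By the outcome, as a careful person would: the job done as asked, in the order asked, and still so for the second after the job is handed in, with the robot touching nothing.
It also fails if it takes over 72 s, if anything falls off the work surface, if the arm or the gripper's body presses on something with over 40 N, if the wrist force passes 120 N, or if a joint passes its speed limit or range.

## Working session

There is one attempt and no reset: what is moved stays moved. The work goes in short steps, Python scripts to look and compute and a shell command to move; the robot and the scene stay as the last step left them, time stands still between calls to the robot, and variables do not carry over. Pictures are saved under pics/ and viewed, at most 10 in all, crops included, and the job is handed in when it is done.

```bash
ls; mkdir -p pics; python3 - <<'E'
from station import ctrl, optics
import cv2
print(ctrl.get_obs())
for n in("scene","top"):
    d=optics.get_image(n); cv2.imwrite(f"pics/{n}0.png",d["image"]); print(n,{k:v for k,v in d.items() if k!="image"})
E
```

```text
pics
{'t': 0.0, 'q': array([-1.37498239e+00,  5.33390324e-02,  1.61430139e+00, -7.21966952e-06,
        1.47597682e+00, -1.19019062e-01]), 'dq': array([0.00181384, 0.00023893, 0.00077667, 0.00018355, 0.00103411,
       0.00028596]), 'effort': array([ 2.44824996e-04, -3.93680835e+01, -3.70179141e+01, -1.50550659e-04,
        7.05844912e-03,  4.89985759e-07]), 'tool_pos': array([ 0.19340173, -0.59367187,  0.23006964]), 'tool_rot': array([-3.10075072e+00, -4.92182563e-01,  1.33276706e-04]), 'contact_force': array([-0.42473014, -0.33687765, -0.07863327]), 'wrist_torque': array([-0.00108208,  0.02114281,  0.01967238]), 'grip_force': 0.0, 'opening': 0.08520384043170862}
scene {'fx': 445.0514286664123, 'fy': 445.0514286664123, 'cx': 324.41394899541524, 'cy': 240.15114528517816, 'rvec': array([ 2.13056119, -0.61766329,  0.29150659]), 'tvec': array([-0.50146456,  0.29386938,  0.63423797])}
top {'fx': 507.266049896895, 'fy': 507.266049896895, 'cx': 322.11122550525647, 'cy': 238.6705692883202, 'rvec': array([ 2.16117408, -2.12036681,  0.18373548]), 'tvec': array([0.06581082, 0.64355096, 1.04772591])}
```

View pics/scene0.png

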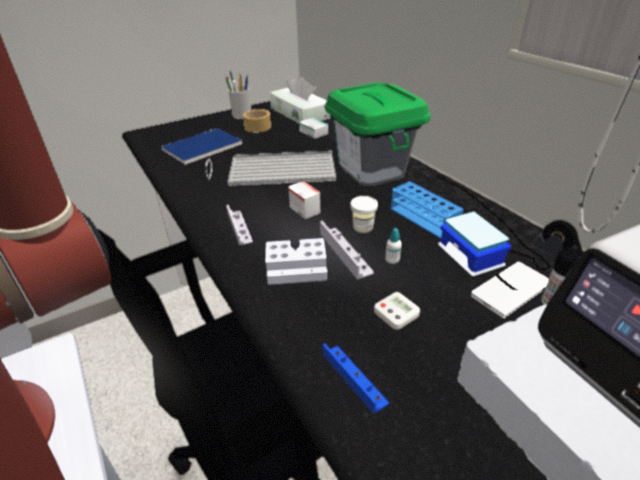

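View pics/top0.png

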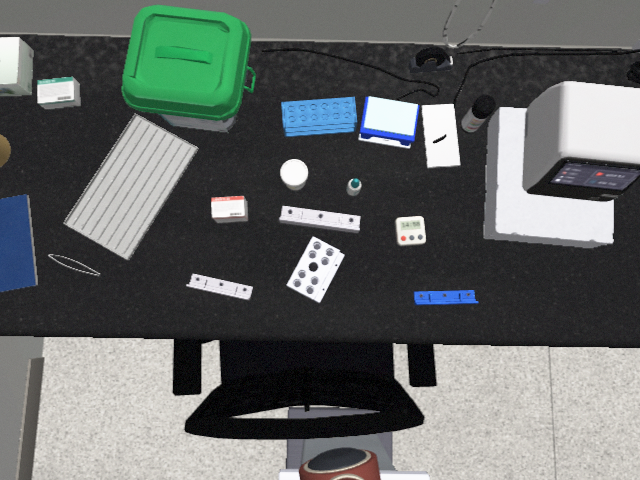

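Scene: block at about (296,260), knob (295,247). Rail candidates in the top view are the large silver angle (320,219), a short silver one (220,287) and a blue one (446,297). The large silver one fits, since it's not blue and is the larger of its colour. The crop below should confirm this.

```bash
cat > h.py <<'E'
import cv2, numpy as np
from station import ctrl, optics
def top(name=None,box=None):
    d=optics.get_image("top")
    if name:
        x0,y0,x1,y1=box; s=int(min(800/(x1-x0),600/(y1-y0)))
        cv2.imwrite(name,cv2.resize(d["image"][y0:y1,x0:x1],None,fx=s,fy=s,interpolation=cv2.INTER_CUBIC))
    return d
def ray(d,px,z):
    R=cv2.Rodrigues(d["rvec"])[0]; c=-R.T@d["tvec"]
    out=[]
    for u,v in np.atleast_2d(px):
        r=R.T@np.array([(u-d["cx"])/d["fx"],(v-d["cy"])/d["fy"],1]); out.append(c+r*(z-c[2])/r[2])
    return np.array(out)
def proj(d,p): return cv2.projectPoints(np.atleast_2d(np.float64(p)),d["rvec"],d["tvec"],np.array([[d["fx"],0,d["cx"]],[0,d["fy"],d["cy"]],[0,0,1]]),None)[0][:,0]
E
python3 - <<'E'
from h import *
d=top("pics/c1.png",(180,190,440,320))
g=d["image"].min(2); m=(g>90).astype('uint8')
n,l,s,c=cv2.connectedComponentsWithStats(m)
for i in range(1,n):
    if s[i,4]>60 and 150<c[i][0]<500 and 140<c[i][1]<320:
        r=cv2.minAreaRect(np.argwhere(l==i)[:,::-1].astype('f4'))
        print(s[i],c[i].round(1),np.round(cv2.boxPoints(r),1).tolist(), ray(d,c[i],.0).round(3))
E
```

```text
[358 134  53  15 277] [384.  141.5] [[357.5, 139.89999389648438], [358.5, 133.8000030517578], [410.79998779296875, 142.5], [409.70001220703125, 148.60000610351562]] [[ 0.885 -0.063  0.   ]]
[280 159  29  31 685] [293.9 173.3] [[274.0, 172.0], [293.5, 152.5], [314.5, 173.5], [295.0, 193.0]] [[0.803 0.146 0.   ]]
[347 179  15  17 130] [353.1 188.1] [[345.20001220703125, 193.3000030517578], [348.8999938964844, 178.1999969482422], [362.1000061035156, 181.5], [358.3999938964844, 196.60000610351562]] [[0.771 0.008 0.   ]]
[211 196  37  27 894] [229.  208.6] [[211.0, 196.0], [247.0, 196.0], [247.0, 222.0], [211.0, 222.0]] [[0.716 0.292 0.   ]]
[ 279  206   82   27 1348] [319.8 218.6] [[278.3999938964844, 221.6999969482422], [280.6000061035156, 204.8000030517578], [360.8999938964844, 215.5], [358.70001220703125, 232.39999389648438]] [[0.697 0.084 0.   ]]
[395 216  31  30 810] [410.3 230.2] [[394.5, 217.3000030517578], [423.5, 214.6999969482422], [426.1000061035156, 243.39999389648438], [397.1000061035156, 246.0]] [[ 0.674 -0.123  0.   ]]
[ 286  236   59   67 2107] [315.4 269.3] [[285.20001220703125, 285.29998779296875], [311.6000061035156, 234.89999389648438], [345.70001220703125, 252.8000030517578], [319.3999938964844, 303.1000061035156]] [[0.581 0.091 0.   ]]
[186 273  67  27 915] [220.  286.4] [[185.5, 286.1000061035156], [188.6999969482422, 271.8999938964844], [252.60000610351562, 286.1000061035156], [249.5, 300.29998779296875]] [[0.538 0.304 0.   ]]
```

View pics/c1.png

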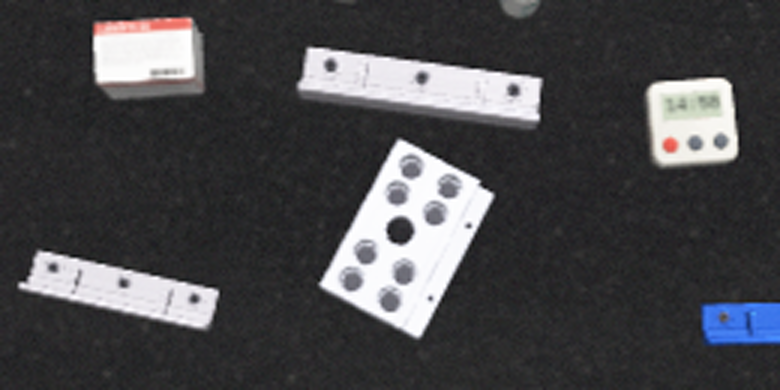

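The crop confirms it: the large silver rail spans crop (300,60)–(540,115), with the carton to its left, the timer to its right, and the cup and dropper behind. The block's back face is its left edge, crop (398,139)–(320,285), and the step is on the right.

```bash
python3 - <<'E'
from h import *
d=top(); R=cv2.Rodrigues(d["rvec"])[0]; print("cam",-R.T@d["tvec"])
P=lambda L:[(180+x/3-.33,190+y/3-.33) for x,y in L]
b=ray(d,P([(398,139),(320,285)]),.048); f=ray(d,P([(494,195),(418,338)]),.024)
print("back R,L",b.round(4),np.linalg.norm(b[0]-b[1]),"front",f.round(4),np.linalg.norm(f[0]-f[1]))
r=ray(d,P([(298,96),(538,128)]),0); print("rail foot",r.round(4),np.linalg.norm(r[0]-r[1]))
c=(b.mean(0)+f.mean(0))/2; v=(b[1]-b[0]+f[1]-f[0])[:2]; print("block centre",c,"yaw",np.degrees(np.arctan2(-v[0],v[1])))
v=(r[0]-r[1])[:2]; yr=np.arctan2(-v[0],v[1]); print("rail mid",r.mean(0),"yaw",np.degrees(yr))
# line-fit on grey front face of the rail
hsv=cv2.cvtColor(d["image"][195:240,270:370],cv2.COLOR_BGR2GRAY)
for x in(15,30,45,60,75): print(x+270,hsv[8:,x].tolist())
m=r.mean(0)[:2]; Rr=np.array([[np.cos(yr),-np.sin(yr)],[np.sin(yr),np.cos(yr)]])
print("in rail frame: back R,L,front",((np.vstack([b,f])[:,:2]-m)@Rr).round(4), "c",(c[:2]-m)@Rr)
def rl(q): return np.r_[m+Rr@np.array(q[:2]),q[2]]
print("proj rail ends top face",proj(d,[rl((0,.09,.036)),rl((0,-.09,.036)),rl((0,.09,0)),rl((0,-.09,0))]))
for n,p in dict(cup=(294,180),drop=(354,190)).items(): pass
E
```

```text
cam [0.46438153 0.08617175 1.13716433]
back R,L [[0.6483 0.0994 0.048 ]
 [0.5415 0.1528 0.048 ]] 0.11944664239389417 front [[0.6119 0.028  0.024 ]
 [0.5061 0.0821 0.024 ]] 0.11878817575788511
rail foot [[ 0.688   0.1768  0.    ]
 [ 0.667  -0.0061  0.    ]] 0.1840556467257199
block centre [0.57692439 0.09058875 0.036     ] yaw 63.18239381309762
rail mid [0.67751476 0.08533445 0.        ] yaw -6.568603438165527
285 [42, 46, 35, 228, 235, 235, 235, 235, 234, 232, 232, 235, 233, 238, 240, 241, 234, 148, 100, 99, 66, 44, 40, 35, 34, 39, 46, 40, 40, 40, 40, 44, 40, 39, 38, 40, 39]
300 [43, 41, 37, 41, 34, 226, 235, 235, 232, 245, 242, 246, 233, 229, 226, 221, 231, 242, 234, 150, 99, 96, 69, 44, 40, 36, 35, 41, 44, 43, 49, 43, 43, 42, 41, 37, 34]
315 [41, 37, 49, 45, 41, 41, 36, 226, 236, 236, 238, 236, 235, 235, 234, 236, 235, 235, 241, 240, 235, 153, 103, 98, 71, 44, 39, 38, 38, 43, 48, 37, 38, 33, 183, 249, 252]
330 [47, 41, 39, 36, 41, 42, 46, 42, 39, 226, 236, 238, 240, 238, 236, 236, 238, 238, 236, 236, 243, 242, 237, 155, 105, 98, 72, 44, 38, 43, 42, 43, 40, 39, 36, 36, 36]
345 [39, 41, 38, 39, 40, 40, 42, 46, 41, 45, 38, 236, 240, 242, 241, 241, 240, 240, 241, 241, 238, 237, 244, 248, 237, 157, 101, 97, 80, 48, 37, 42, 42, 36, 37, 36, 38]
in rail frame: back R,L,front [[-0.0306  0.0107]
 [-0.1429  0.0515]
 [-0.0587 -0.0645]
 [-0.1699 -0.0229]] c [-0.1005311 -0.006287 ]
proj rail ends top face [[278.71637238 218.62435809]
 [359.43285986 229.38115736]
 [279.88318082 221.787313  ]
 [358.12038658 232.21894043]]
```

```bash
cat >> h.py <<'E'
from scipy.spatial.transform import Rotation as Ro
def to(x,y,z,yaw=None):
    "shift in tool axes to a world point, and turn about tool z for tool-x world yaw (deg)"
    o=ctrl.get_obs(); R=Ro.from_rotvec(o["tool_rot"]); X=R.as_matrix()[:,0]; y0=np.degrees(np.arctan2(X[1],X[0]))
    print("t %.1f at"%o["t"],o["tool_pos"].round(4),"yaw %.1f"%y0,"F",o["contact_force"].round(1),"shift",R.inv().apply(np.array([x,y,z])-o["tool_pos"]).round(4), "turnz", None if yaw is None else np.radians(y0-yaw).round(3))
E
r='[[0.1625,-0.19,0],[0,0,0]]'
python3 -m jog '[[[0.1625,-0.19,0],[0,0,0]],[[0.1625,-0.19,0],[0,0,0]],[[0.1625,-0.19,0],[0,0,0]],[[0.1625,-0.19,0],[0,0,0]],[[0.1625,-0.19,0],[0,0,0]]]' 0
python3 -m jog '[[[0.1625,-0.19,0],[0,0,0]],[[0.1625,-0.19,0],[0,0,0]],[[0.1625,-0.19,0],[0,0,0]],[[0.1625,-0.19,0],[0,0,0]],[[0.1625,-0.19,0],[0,0,0]]]'
python3 -m jog '[[[0.1625,-0.19,0],[0,0,0]],[[0.1625,-0.19,0],[0,0,0]],[[0.1625,-0.19,0],[0,0,0]],[[0.1625,-0.19,0],[0,0,0]],[[0.1625,-0.19,0],[0,0,0]]]'
python3 -m jog '[[[0.05,-0.058,0],[0,0,0.15]],[[0.05,-0.058,0],[0,0,0.3]],[[0.05,-0.058,0],[0,0,0.45]],[[0.05,-0.058,0],[0,0,0.6]],[[0.05,-0.058,0],[0,0,0.735]]]'
python3 -c "
from h import *
to(.510,.1685,.012,-27)
d=optics.get_image('wrist'); cv2.imwrite('pics/w1.png',d['image'])"
```

```text
t: 0.7
tool_pos: [0.2895, -0.3614, 0.231]
tool_rot: [-3.103, -0.491, -0.0]
contact_force: [0.6, 0.4, 0.9]
opening: 0.012
grip_force: 0.0
t: 1.2
tool_pos: [0.3851, -0.1304, 0.2314]
tool_rot: [3.102, 0.492, 0.002]
contact_force: [1.6, -0.4, -0.1]
opening: 0.0001
grip_force: 0.0
t: 1.7
tool_pos: [0.4808, 0.1009, 0.2314]
tool_rot: [3.102, 0.493, 0.001]
contact_force: [0.9, -1.1, 1.0]
opening: 0.0003
grip_force: 0.0
t: 2.2
tool_pos: [0.51, 0.1697, 0.2309]
tool_rot: [3.07, -0.663, -0.001]
contact_force: [0.5, 0.1, -0.0]
opening: -0.0001
grip_force: 0.0
t 2.2 at [0.51   0.1697 0.2309] yaw -24.4 F [ 0.5  0.1 -0. ] shift [0.0007 0.001  0.2189] turnz 0.046
```

```bash

python3 -m jog '[[[0,0,0.05],[0,0,0]],[[0,0,0.1],[0,0,0]],[[0,0,0.15],[0,0,0]],[[0,0,0.2],[0,0,0.045]],[[0,0,0.219],[0,0,0.045]]]' | tail -6
python3 -m jog '[[[0.006,0,0],[0,0,0]],[[0.012,0,0],[0,0,0]],[[0.018,0,0],[0,0,0]],[[0.022,0,0],[0,0,0]],[[0.026,0,0],[0,0,0]]]'|tail -6
python3 -m jog '[[[0.004,0,0],[0,0,0]],[[0.008,0,0],[0,0,0]],[[0.012,0,0],[0,0,0]],[[0.016,0,0],[0,0,0]],[[0.02,0,0],[0,0,0]]]'
python3 -c "
from h import *
top('pics/c2.png',(240,180,400,300))"
```

```text
t: 2.75
tool_pos: [0.5056, 0.1683, 0.0064]
tool_rot: [3.054, -0.721, -0.014]
contact_force: [-0.1, -0.4, -0.1]
opening: -0.0001
grip_force: 0.0
t: 3.25
tool_pos: [0.534, 0.1585, 0.0143]
tool_rot: [-3.054, 0.725, 0.001]
contact_force: [-6.1, 5.7, 6.8]
opening: -0.0001
grip_force: 3.9
t: 3.75
tool_pos: [0.5516, 0.1503, 0.0141]
tool_rot: [-3.054, 0.723, 0.001]
contact_force: [-3.7, 6.1, 4.1]
opening: 0.0002
grip_force: 3.5
```

View pics/c2.png

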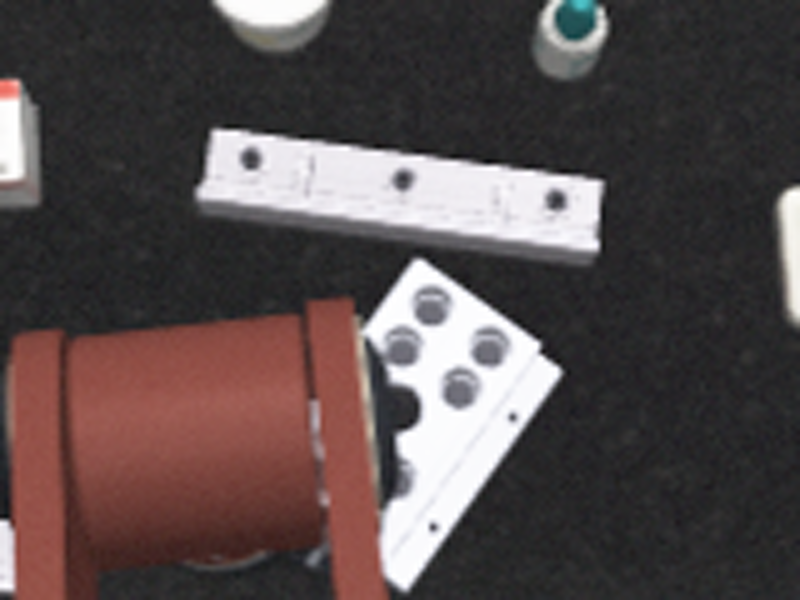

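The block has turned. Its back-right corner is at crop (418,258), close to the rail, and the front foot edge runs (563,370)–(408,592).

```bash
cat >> h.py <<'E'
M=np.array([.6765,.0855]); YR=np.radians(-7)
RR=np.array([[np.cos(YR),-np.sin(YR)],[np.sin(YR),np.cos(YR)]])
def blk(fr,fl,o,s):
    "block pose from crop pixels of the front foot edge (right,left end, z=24mm)"
    d=optics.get_image("top")
    f=ray(d,[(o[0]+(x+.5)/s-.5,o[1]+(y+.5)/s-.5) for x,y in(fr,fl)],.024)[:,:2]
    v=f[1]-f[0]; L=np.linalg.norm(v); v/=L; n=np.array([v[1],-v[0]]); c=f.mean(0)+.04*n
    print("L %.4f yaw %.1f rel %.1f"%(L,np.degrees(np.arctan2(n[1],n[0])),np.degrees(np.arctan2(n[1],n[0])-YR)))
    for k,(a,b) in dict(C=(0,0),BR=(.04,-.06),BL=(.04,.06),FR=(-.04,-.06),FL=(-.04,.06)).items():
        w=c+a*n+b*v; print(k,"world",w.round(4),"rail",((w-M)@RR).round(4))
E
python3 -c "
from h import *
blk((563,370),(408,592),(240,180),5); to(.5516,.1503,.012,-32)"
```

```text
L 0.1195 yaw 56.0 rel 63.0
C world [0.5875 0.0772] rail [-0.0874 -0.0191]
BR world [0.6596 0.0768] rail [-0.0157 -0.0107]
BL world [0.5601 0.1439] rail [-0.1227  0.0438]
FR world [0.6148 0.0105] rail [-0.0521 -0.082 ]
FL world [0.5153 0.0776] rail [-0.159  -0.0275]
t 3.9 at [0.5523 0.1497 0.014 ] yaw -26.7 F [-1.8  4.3  2.5] shift [-0.0009 -0.0002  0.002 ] turnz 0.093
```

```bash

python3 -m jog '[[[-0.02,0,0],[0,0,0]],[[-0.02,0,-0.05],[0,0,0]],[[-0.02,0,-0.09],[0,0,-0.145]],[[-0.02,0,-0.09],[0,0,-0.29]],[[-0.02,0,-0.09],[0,0,-0.435]]]' | head -2
python3 -m jog '[[[0,0,0],[0,0,-0.145]],[[0,0,0],[0,0,-0.29]],[[0,0,0],[0,0,-0.435]],[[0,0,0],[0,0,-0.58]],[[0,0,0],[0,0,-0.725]]]' | head -2
python3 -m jog '[[[0,0,0],[0,0,-0.145]],[[0,0,0],[0,0,-0.285]],[[0,0,0],[0,0,-0.285]]]' | head -2
python3 -c "
from h import *
to(.5013,.0532,.010,56)"
```

```text
t: 4.35
tool_pos: [0.5356, 0.1576, 0.1059]
t: 4.85
tool_pos: [0.534, 0.1573, 0.1032]
t: 5.15
tool_pos: [0.534, 0.1573, 0.1032]
t 5.2 at [0.534  0.1573 0.1032] yaw 56.1 F [-0.1  0.1 -0.4] shift [-0.1047  0.0307  0.0931] turnz 0.002
```

```bash

python3 -m jog '[[[-0.045,0.013,0],[0,0,0]],[[-0.09,0.026,0],[0,0,0]],[[-0.105,0.031,0.01],[0,0,0]],[[-0.105,0.031,0.055],[0,0,0]],[[-0.105,0.031,0.093],[0,0,0]]]'|head -2
python3 -m jog '[[[0.005,0,0],[0,0,0]],[[0.01,0,0],[0,0,0]],[[0.015,0,0],[0,0,0]],[[0.019,0,0],[0,0,0]],[[0.023,0,0],[0,0,0]]]'|head -4
python3 -m jog '[[[0.004,0,0],[0,0,0]],[[0.008,0,0],[0,0,0.04]],[[0.012,0.001,0],[0,0,0.08]],[[0.016,0.002,0],[0,0,0.12]],[[0.02,0.003,0],[0,0,0.16]]]'
python3 -c "
from h import *
top('pics/c3.png',(240,180,400,300)); to(.5,0,.01)"
```

```text
t: 5.65
tool_pos: [0.5019, 0.0521, 0.0097]
t: 6.15
tool_pos: [0.5144, 0.0721, 0.0115]
tool_rot: [2.77, 1.478, -0.0]
contact_force: [-5.3, -4.2, 4.6]
t: 6.65
tool_pos: [0.5265, 0.0876, 0.0104]
tool_rot: [-2.882, -1.25, 0.003]
contact_force: [-5.4, -1.5, 2.9]
opening: -0.0002
grip_force: 2.5
t 6.7 at [0.5272 0.088  0.0104] yaw 46.8 F [-3.8  0.5 -0.8] shift [-0.0828  0.0403  0.0005] turnz None
```

View pics/c3.png

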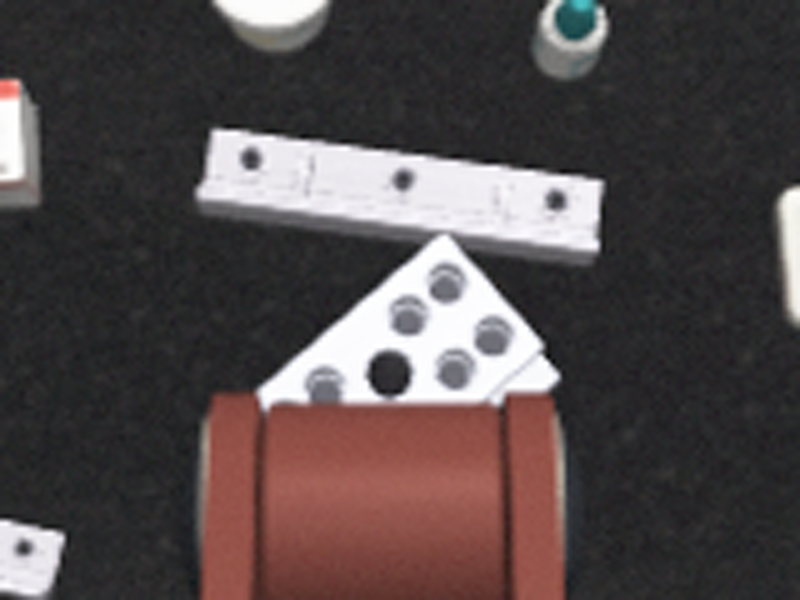

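Back edge now runs crop (445,235)–(258,390), so the yaw is about 40°. The pusher is still on the front face at the left end.

```bash
cat >> h.py <<'E'
def bb(br,bl,o=(240,180),s=5):
    "block pose from crop pixels of the top back edge (right,left, z=48mm)"
    d=optics.get_image("top")
    f=ray(d,[(o[0]+(x+.5)/s-.5,o[1]+(y+.5)/s-.5) for x,y in(br,bl)],.048)[:,:2]
    v=f[1]-f[0]; L=np.linalg.norm(v); v/=L; n=np.array([v[1],-v[0]]); c=f[0]+.06*v-.04*n
    print("L %.4f yaw %.1f rel %.1f"%(L,np.degrees(np.arctan2(n[1],n[0])),np.degrees(np.arctan2(n[1],n[0])-YR)))
    for k,(a,b) in dict(C=(0,0),BR=(.04,-.06),BL=(.04,.06),FR=(-.04,-.06),FL=(-.04,.06)).items():
        w=c+a*n+b*v; print(k,"world",w.round(4),"rail",((w-M)@RR).round(4))
E
python3 -c "
from h import *
bb((445,235),(258,390))"
```

```text
L 0.1060 yaw 41.2 rel 48.2
C world [0.6002 0.0832] rail [-0.0754 -0.0116]
BR world [0.6698 0.0643] rail [-0.004  -0.0218]
BL world [0.5908 0.1546] rail [-0.0935  0.0582]
FR world [0.6096 0.0117] rail [-0.0574 -0.0814]
FL world [0.5306 0.102 ] rail [-0.1468 -0.0014]
```

```bash

python3 -m jog '[[[0.005,0.001,0],[0,0,0.09]],[[0.01,0.002,0],[0,0,0.18]],[[0.015,0.003,0],[0,0,0.24]],[[0.019,0.005,0],[0,0,0.3]],[[0.023,0.007,0],[0,0,0.36]]]'
python3 -m jog '[[[0.005,0.001,0],[0,0,0.06]],[[0.01,0.002,0],[0,0,0.12]],[[0.015,0.003,0],[0,0,0.18]],[[0.019,0.005,0],[0,0,0.24]],[[0.023,0.007,0],[0,0,0.3]]]'
python3 -c "
from h import *
top('pics/c4.png',(240,180,400,300)); to(.5,0,.01)"
```

```text
t: 7.25
tool_pos: [0.5423, 0.0996, 0.0078]
tool_rot: [-3.056, -0.714, 0.022]
contact_force: [-17.7, -0.6, 6.2]
opening: 0.0003
grip_force: 7.7
t: 7.75
tool_pos: [0.5553, 0.1048, 0.0055]
tool_rot: [-3.127, -0.251, 0.067]
contact_force: [-47.6, 0.1, 23.6]
opening: 0.0001
grip_force: 21.7
t 7.8 at [0.5555 0.1048 0.0053] yaw 9.1 F [-46.2   1.5  26.4] shift [-0.0715  0.0947 -0.0024] turnz None
```

View pics/c4.png

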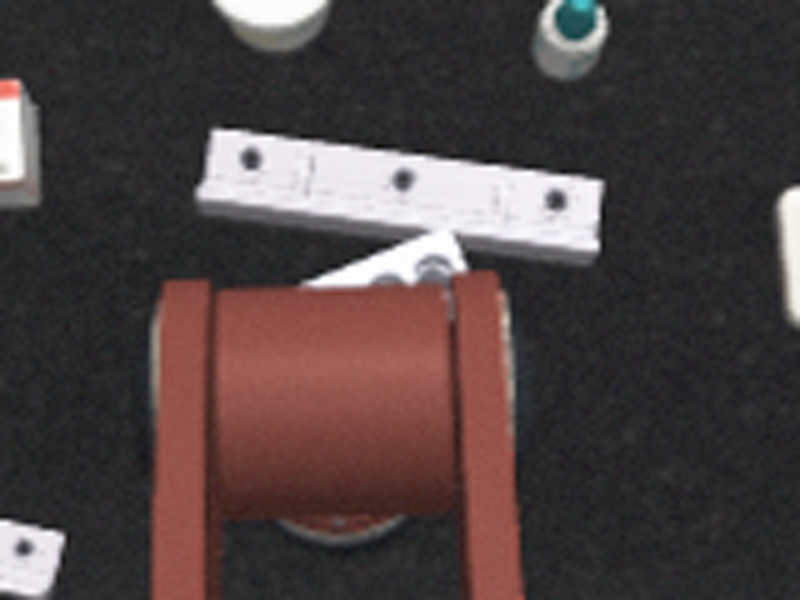

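Back edge visible at crop (450,232)–(302,285), so the yaw is about 20°. The force rose to 47 N because the pusher slid toward the middle, so I'll back off and re-place it at the left corner.

```bash

python3 -m jog '[[[-0.015,0,-0.005],[0,0,0]],[[-0.03,0,-0.005],[0,0,0.1]],[[-0.035,-0.02,-0.005],[0,0,0.2]],[[-0.035,-0.04,-0.005],[0,0,0.2]],[[-0.035,-0.04,-0.005],[0,0,0.2]]]'
python3 -c "
from h import *
bb((450,231),(302,285)); to(.5,0,.01)"
```

```text
t: 8.3
tool_pos: [0.5316, 0.1389, 0.0158]
tool_rot: [-3.14, 0.059, -0.005]
contact_force: [-0.1, 0.7, -0.2]
opening: 0.0003
grip_force: 0.0
L 0.0688 yaw 21.5 rel 28.5
C world [0.6125 0.1034] rail [-0.0657  0.0099]
BR world [0.6717 0.0622] rail [-0.002  -0.0237]
BL world [0.6277 0.1738] rail [-0.0592  0.0817]
FR world [0.5972 0.0329] rail [-0.0723 -0.0619]
FL world [0.5533 0.1445] rail [-0.1295  0.0436]
t 8.3 at [0.5318 0.138  0.0156] yaw -2.2 F [-0.1  0.1  0.2] shift [-0.0266  0.1391  0.0055] turnz None
```

```bash

python3 -m jog '[[[0.003,-0.01,0.004],[0,0,0]],[[0.008,-0.01,0.004],[0,0,0]],[[0.013,-0.012,0.004],[0,0,0]],[[0.018,-0.014,0.004],[0,0,0]],[[0.022,-0.016,0.004],[0,0,0]]]'
python3 -m jog '[[[0.003,-0.002,0],[0,0,0]],[[0.006,-0.004,0],[0,0,0]],[[0.009,-0.006,0],[0,0,0]],[[0.012,-0.008,0],[0,0,0]],[[0.015,-0.009,0],[0,0,0.03]]]'
python3 -m jog '[[[0.003,-0.002,0],[0,0,0]],[[0.006,-0.003,0],[0,0,0]],[[0.009,-0.004,0],[0,0,0]],[[0.009,-0.004,0],[0,0,0]]]'
python3 -c "
from h import *
top('pics/c5.png',(240,180,400,300)); to(.5,0,.01)"
```

```text
t: 8.85
tool_pos: [0.5503, 0.1526, 0.0098]
tool_rot: [-3.14, 0.065, 0.016]
contact_force: [-13.3, 3.2, 10.0]
opening: 0.0001
grip_force: 6.7
t: 9.35
tool_pos: [0.5677, 0.1609, 0.0099]
tool_rot: [-3.139, 0.112, 0.006]
contact_force: [-5.1, 2.6, 3.9]
opening: 0.0003
grip_force: 2.9
t: 9.75
tool_pos: [0.5779, 0.1642, 0.01]
tool_rot: [-3.139, 0.111, 0.002]
contact_force: [-2.7, 2.0, 2.0]
opening: 0.0
grip_force: 1.6
t 9.8 at [0.5779 0.1641 0.01  ] yaw -4.0 F [-2.4  2.4  1.6] shift [-0.0661  0.1692 -0.    ] turnz None
```

View pics/c5.png

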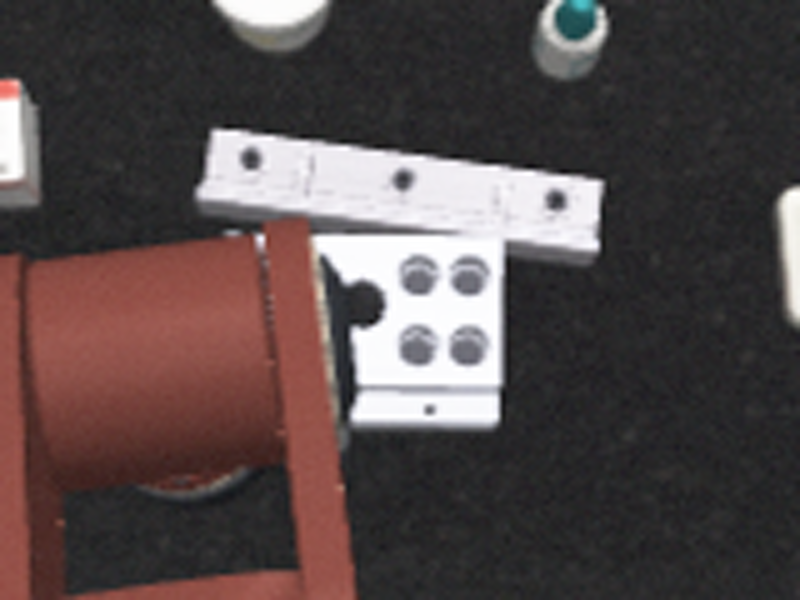

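The block is nearly parallel to the rail (about 7° left) and spans crop x≈228–505, inside the rail's 195–600.

```bash

python3 -m jog '[[[0.003,-0.001,0],[0,0,0.05]],[[0.006,-0.001,0],[0,0,0.05]],[[0.009,-0.002,0],[0,0,0.05]],[[0.011,-0.002,0],[0,0,0.05]]]'|sed -n '2p;4p'
python3 -m jog '[[[0.002,0,0],[0,0,0]],[[0.004,0,0],[0,0,0]],[[0.004,0,0],[0,0,0]]]'|sed -n '2p;4p'
python3 -c "
from h import *
to(.5,0,.01)"
```

```text
tool_pos: [0.5889, 0.1653, 0.01]
contact_force: [-2.7, 2.4, 1.3]
tool_pos: [0.5932, 0.1645, 0.0101]
contact_force: [-1.9, 2.6, -0.1]
t 10.5 at [0.5932 0.1645 0.0101] yaw -6.9 F [-1.9  2.6 -0.1] shift [-7.280e-02  1.745e-01  1.000e-04] turnz None
```

```bash

for i in 1; do
python3 -m jog '[[[0.001,0,0],[0,0,0]],[[0.0015,0,0],[0,0,0]],[[0.0015,0,0],[0,0,0]]]'|sed -n '2p;4p'
python3 -m jog '[[[0.001,0,0],[0,0,0]],[[0.0015,0,0],[0,0,0]],[[0.0015,0,0],[0,0,0]]]'|sed -n '2p;4p'
done
```

```text
tool_pos: [0.5934, 0.1645, 0.01]
contact_force: [-6.6, 1.8, 2.5]
tool_pos: [0.5936, 0.1644, 0.0099]
contact_force: [-10.7, 2.2, 5.5]
```

```bash

python3 -m jog '[[[0.002,0,0],[0,0,0]],[[0.003,0,0],[0,0,0]],[[0.003,0,0],[0,0,0]]]'|sed -n '2p;4p'
python3 -m jog '[[[-0.01,0,0],[0,0,0]],[[-0.03,0,0],[0,0,0]],[[-0.06,0,-0.04],[0,0,0]],[[-0.06,0,-0.09],[0,0,0]],[[-0.06,0.05,-0.09],[0,0,0]]]'|sed -n '2p;4p'
python3 -m jog '[[[0,0.05,0],[0,0,0]],[[0,0.1,0],[0,0,0]],[[0,0.15,0],[0,0,0]],[[0,0.2,0],[0,0,0]],[[0,0.2,0],[0,0,0]]]'|sed -n '2p;4p'
python3 -c "
from h import *
top('pics/c6.png',(240,180,400,300)); to(.590,.08,.01,-7)"
```

```text
tool_pos: [0.5938, 0.1644, 0.0096]
contact_force: [-18.9, 3.3, 10.9]
tool_pos: [0.5394, 0.1244, 0.1093]
contact_force: [2.0, -1.7, 0.9]
tool_pos: [0.5098, -0.0831, 0.1015]
contact_force: [0.8, -0.1, 0.6]
t 12.4 at [ 0.51   -0.0806  0.1013] yaw -7.2 F [ 0.7 -0.5  0.8] shift [ 0.0589 -0.1695  0.0912] turnz -0.004
```

View pics/c6.png

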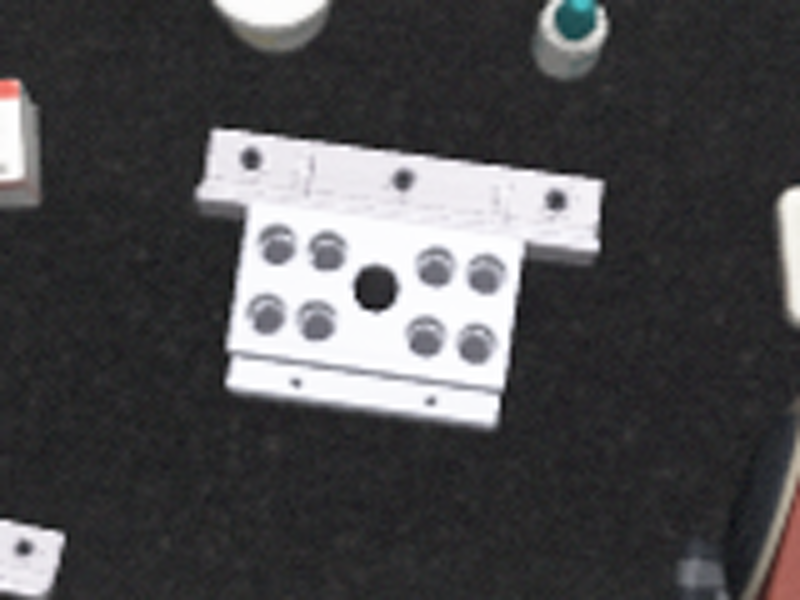

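The block looks seated. It spans crop x 248–522 at the rail (rail 197–600), with the front foot edge at (228,388)–(498,425). I'll verify that and press the right end and middle gently.

```bash

python3 -c "
from h import *
blk((498,426),(227,389),(240,180),5)
c=M+RR@np.array([-.115,-.015]); to(c[0],c[1],.01,-7)"
```

```text
L 0.1208 yaw -6.7 rel 0.3
C world [0.6359 0.0944] rail [-0.0414  0.0039]
BR world [0.6686 0.0301] rail [-0.0011 -0.0559]
BL world [0.6826 0.1493] rail [-0.0017  0.0641]
FR world [0.5892 0.0395] rail [-0.0811 -0.0563]
FL world [0.6032 0.1587] rail [-0.0817  0.0637]
t 12.5 at [ 0.5099 -0.0788  0.101 ] yaw -7.1 F [ 0.1 -0.3  0.1] shift [ 0.0299 -0.1685  0.0909] turnz -0.001
```

```bash

python3 -m jog '[[[0.01,-0.05,0],[0,0,0]],[[0.02,-0.1,0],[0,0,0]],[[0.03,-0.145,0],[0,0,0]],[[0.03,-0.145,0.05],[0,0,0]],[[0.03,-0.145,0.09],[0,0,0]]]'|sed -n '2p;4p'
python3 -m jog '[[[0.005,0,0],[0,0,0]],[[0.01,0,0],[0,0,0]],[[0.015,0,0],[0,0,0]],[[0.019,0,0],[0,0,0]],[[0.022,0,0],[0,0,0]]]'|sed -n '2p;4p'
python3 -m jog '[[[0.002,0,0],[0,0,0]],[[0.003,0,0],[0,0,0]],[[0.003,0,0],[0,0,0]]]'|sed -n '2p;4p'
python3 -c "
from h import *
o=ctrl.get_obs();print((o['tool_pos'][:2]-M)@RR)"
```

```text
tool_pos: [0.5581, 0.0666, 0.0103]
contact_force: [-0.7, 0.2, -1.2]
tool_pos: [0.5805, 0.0603, 0.0127]
contact_force: [-5.8, 1.3, 4.9]
tool_pos: [0.5804, 0.0603, 0.0106]
contact_force: [-5.5, 0.2, 4.1]
[-0.09230303 -0.03674388]
```

```bash

python3 -m jog '[[[0.002,0,0],[0,0,0]],[[0.003,0,0],[0,0,0]],[[0.003,0,0],[0,0,0]]]'|sed -n '2p;4p'
python3 -m jog '[[[0.001,0,0],[0,0,0]],[[0.002,0,0],[0,0,0]],[[0.002,0,0],[0,0,0]]]'|sed -n '2p;4p'
python3 -c "
from h import *
o=ctrl.get_obs();print((o['tool_pos'][:2]-M)@RR)"
```

```text
tool_pos: [0.581, 0.0601, 0.0103]
contact_force: [-12.5, 1.1, 11.0]
tool_pos: [0.581, 0.0601, 0.0102]
contact_force: [-20.5, 1.7, 16.0]
[-0.09167306 -0.03682437]
```

```bash

python3 -m jog '[[[-0.015,0,0],[0,0,0]],[[-0.015,-0.04,0],[0,0,0]],[[-0.015,-0.05,0],[0,0,0]],[[-0.01,-0.05,0],[0,0,0]],[[-0.006,-0.05,0],[0,0,0]]]'|sed -n '2p;4p'
python3 -m jog '[[[0.003,0,0],[0,0,0]],[[0.005,0,0],[0,0,0]],[[0.006,0,0],[0,0,0]],[[0.006,0,0],[0,0,0]]]'|sed -n '2p;4p'
python3 -c "
from h import *
o=ctrl.get_obs();print((o['tool_pos'][:2]-M)@RR)"
```

```text
tool_pos: [0.5869, 0.1097, 0.0106]
contact_force: [-12.2, 4.7, 6.2]
tool_pos: [0.5868, 0.1096, 0.0101]
contact_force: [-22.2, 4.1, 18.1]
[-0.09200788  0.01294512]
```

Every press now gives the same contact plane to within 0.3 mm. Retracting and taking one last look.

```bash

python3 -m jog '[[[-0.01,0,0],[0,0,0]],[[-0.03,0,0],[0,0,0]],[[-0.06,0,-0.04],[0,0,0]],[[-0.06,0.03,-0.09],[0,0,0]],[[-0.06,0.08,-0.09],[0,0,0]]]'|sed -n '2p;4p'
python3 -m jog '[[[0,0.05,-0.02],[0,0,0]],[[0,0.1,-0.02],[0,0,0]],[[0,0.15,-0.02],[0,0,0]],[[0,0.2,-0.02],[0,0,0]],[[0,0.2,-0.02],[0,0,0]]]'|sed -n '2p;4p'
python3 -c "
from h import *
d=top('pics/c7.png',(205,150,435,300)); to(.5,0,.1)"
```

```text
tool_pos: [0.5274, 0.0418, 0.1058]
contact_force: [1.6, -1.9, 0.3]
tool_pos: [0.4992, -0.1628, 0.1204]
contact_force: [0.4, 0.8, 0.4]
t 16.4 at [ 0.4993 -0.1608  0.1201] yaw -7.2 F [-0.1  0.2 -0.1] shift [-0.0196 -0.1596  0.0199] turnz None
```

View pics/c7.png

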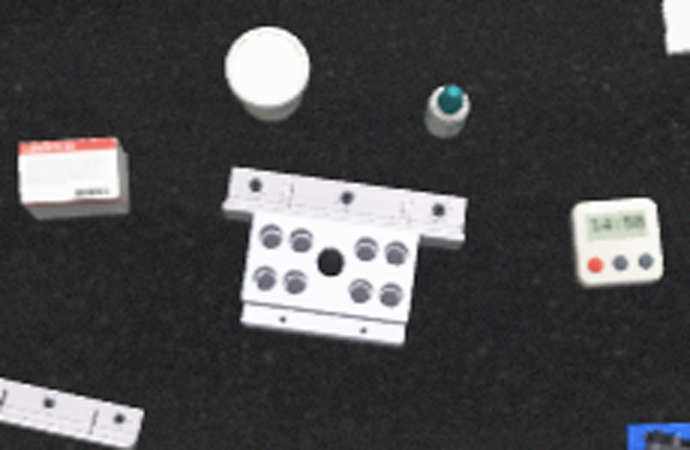

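The block lies flat against the rail, spanning crop x 253–418 within the rail's 222–467. The cup, dropper, carton and timer are undisturbed.

```bash
python3 -c "
from station import job
print(job.finish_job())"
```

```text
the job is handed in; nothing more can be done
None
```

The job is handed in: in the last picture the block's plain back face lies flat against the large silver rail, overhanging neither end, with the cup, dropper bottle, carton and timer where they were, after about 16.5 s of the 72 s; one push briefly reached about 54 N at the fingertips before I backed off.

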